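Unbolt the fishing-well hatch

ROBOT

A 6-joint arm with a two-finger parallel gripper is mounted at the origin on the work surface. World frame = base frame: x ahead of the robot, y to its left, z up, the work surface at z = 0. Lengths are in m, angles in degrees, forces in N, time in s.
With the tool pointing down it reaches from about 0.3 to 0.75 m from the base axis. Payload 8.5 kg.
Tool frame: the origin (TCP) lies where the fingers leave the gripper's body, on its centre line; the fingertips stand 73 mm ahead of it and the grasp point (between the pads) lies 54 mm ahead of it; z points along the fingers, y is the line along which they close (so a half turn about z gives the same grasp; the last joint's range is limited). The gripper opens to 85 mm and grips with 20 to 120 N. Pads are 22 mm wide; open, the fingers measure 114 mm over their backs; the gripper's body (76 mm by 85 mm) begins 54 mm behind the grasp point. The pads swing forward as they close: fully open they stand 13 mm farther back than shut.
Start: joints at [64.211, 21.807, 74.336, -0, 83.858, -12.336], TCP at [0.128, 0.535, 0.304] pointing down, gripper open.
Joint ranges: [-178.18, 178.18], [-50.72, 133.34], [12.68, 142.11], [-81.47, 261.47], [9.98, 163.14], [-165.26, 165.26]. Speed limits (degrees/s): [136.94, 136.94, 180, 180, 180, 180].

INTERFACE

Orientations are given as [roll, pitch, yaw] about the fixed x, y, z axes, in that order (R = Rz(yaw) Ry(pitch) Rx(roll)).
In Python, from rig import env, effector, kin, vision gives the robot as it stands. Calls block until the motion is done:
- env.movep(position, orientation): joint-space move of the TCP to a pose.
- env.move_straight(position, feed=0.15, rot=None, f_stop=None): straight line of the TCP; rot=None keeps the orientation; feed is the mean speed in m/s. With f_stop (N) it stops when the force on the tool has changed by that much, and returns True; else False.
- env.movej(angles): joint-space move.
- effector.move_gripper(opening): finger opening in m; the grip force is fixed at half the most; returns when the fingers have stopped.
- env.pause(seconds).
- kin.solve_ik(position, orientation): joint angles nearest the present ones, or None.
- env.state(): the state.
- vision.read_camera(name): name is "scene" or "top"; returns a dict with "image" (480x640x3 uint8, red, green, blue), "range_z" (480x640 float32, m along the optical axis (not along the pixel's ray), 0 where there is no reading), "fx", "fy", "cx", "cy" (pixels), "dist" ([k1, k2, p1, p2, k3] as OpenCV has them; the pictures are not rectified), "camera_from_world" (4x4, takes a point from world to camera coordinates). Camera axes: x right, y up, looking along -z (the intrinsics and any distortion apply to the point x, -y, -z); pixel columns grow to the right and rows downward; lengths in m; the calibration is good to about 2 mm. A picture is of the moment at which its call begins.
A pose or a line that the arm cannot do raises env.MotionError and nothing moves.
- env.job_done(): hands the job in; it is judged then, once.
The state is a dict: "time_s": time; "joints": joint angles; "qvel": joint speeds; "joint_efforts": joint torques, N m; "tcp_pos": TCP position; "ee_rot": TCP orientation; "ft_force": force on the tool from outside, world axes, zero at the start; "wrist_torque": the same for the moment, N m; "finger_gap": finger opening in m; "grasp_force": force on a finger pad.
Only numpy, scipy, OpenCV 4.12 (cv2) and the standard library are available. Lean on these libraries where they do the work, as an engineer would, in place of code of your own. Each camera call takes 0.05 s, during which the arm holds its last target. There are 200 camera calls.

TASK

Unbolt the cover of the fishing hatch: press the long spring catch bar down with one fingertip and, while it is held down, push the bolt's upright thumb plate with the other fingertip until the bolt is fully drawn out of its keeper, then let go so that the catch springs back up and locks the bolt open. Only push with the fingers, grasp nothing, and leave the reel, jar, cup and tin as they stand.

Things in the scene. Friction and masses are not known exactly. Their poses are not given: they have to be found in the camera images.
- hatch: Wooden hatch, 340 (x) x 360 (y) x 32 mm high, fixed on the deck; origin at the centre of its underside, top face 32 mm above the deck. Plywood cover inside a kerb frame; the bolt's keeper is on the +x kerb.
- bolt_plate: Fixed dark base plate of the bolt, on the hatch top, same yaw as the hatch; origin at its underside. In its frame (mm): x -100..75, y -58..58, 4 thick. The bolt draws towards -x; keeper at x 81..105. Catch bar along x at y -45..-21; thumb plate at y 21..47; between them toothed bolt bar and guide straps, all below 29. The thumb plate's path is clear: only the base plate lies under it.
- bolt (a joint): Slide of the bolt in m: 0 = shut, grows towards the plate's -x, end stop 0.045 = fully drawn. About 2 N of friction; stays where left. Free only while the catch is down: the catch's tongue stands between teeth on the bolt (15 mm pitch, 2 mm play). Let up on the way, it drops into a gap at 0.015 or 0.030 and blocks again; at 0.045 it locks the bolt open.
- catch (a joint): Travel of the spring catch bar in m: 0 = up (locking), 0.009 = fully down on its stop. Needs about 3 N to start, 6.5 N fully down; the bolt is free when it is pressed more than 0.006; springs back up when let go. It moves straight down wherever along its length it is pressed.
- catch_top (a point): Centre of the flat top of the catch bar (moves with it). Bar of plain steel, 120 mm long (x -45..75 in the plate's frame), 24 mm wide, its top 41 mm above the plate's underside when up, 32 mm when fully down. Axes as the plate's. A fingertip can slide along it while pressing.
- thumb_face (a point): Point mid-width on the +x face of the bolt's upright steel thumb plate, 10 mm below its top edge (moves with the bolt): push this face to the plate's -x. Thumb plate 10 mm thick (x), 26 wide (y), top edge 60 mm above the plate's underside (19 above the catch bar when up). Shut, the face is at x 30, y 34 in the plate's frame; drawn, x -15. It lies 67 mm in y from the catch bar's centre line.
- reel: Bystander: small black and red electric fishing reel, 85 x 46 x 53 mm high, loose on the robot's side of the hatch cover, +y half; origin at the centre of its underside.
- bait_jar: Bystander: clear jar with white cap, 48 mm across, 62 mm high, loose on the robot's side of the hatch cover, -y half; origin at the centre of its underside.
- cup: Bystander: white mug 72 mm across, 80 mm high, loose on the deck beside the hatch's +y side; origin at the centre of its underside.
- sinker_tin: Bystander: round aluminium tin, 62 mm across, 26 mm high, loose on the deck beside the hatch's -y side; origin at the centre of its underside.

How it is judged:
By the outcome, as a careful person would: the job done as asked, in the order asked, and still so for the second after the job is handed in, with the robot touching nothing.
It also fails if it takes over 48 s, if anything falls off the work surface, if the arm or the gripper's body presses on something with over 40 N, if the wrist force passes 120 N, or if a joint passes its speed limit or range.

## Working session

There is one attempt and no reset: what is moved stays moved. The work goes in short steps, each a Python script; the robot and the scene stay as the last script left them, time stands still between calls to the robot, and variables do not carry over. Pictures are saved under pics/ and viewed, at most 10 in all, crops included, and the job is handed in when it is done.

```bash
ls; mkdir -p pics; python3 - <<'E'
from rig import env,vision
import cv2,numpy as np
for n in ["top","scene"]:
    c=vision.read_camera(n); np.savez(f"pics/{n}0.npz",**c)
    cv2.imwrite(f"pics/{n}0.png",c["image"][:,:,::-1]); print(n,c["fx"],c["dist"],np.round(c["camera_from_world"],3), (c["range_z"]>0).mean())
print(env.state())
E
```

```text
pics
top 464.42023548527584 [-0.01236543  0.          0.          0.          0.        ] [[-6.000e-03 -1.000e+00 -2.000e-03  4.200e-02]
 [ 9.970e-01 -6.000e-03  7.100e-02 -4.930e-01]
 [-7.100e-02 -1.000e-03  9.970e-01 -1.066e+00]
 [ 0.000e+00  0.000e+00  0.000e+00  1.000e+00]] 0.9962825520833334
scene 621.07376539075 [-0.03279463  0.          0.          0.          0.        ] [[ 0.853  0.521  0.002 -0.452]
 [-0.346  0.562  0.751  0.064]
 [ 0.39  -0.642  0.66  -1.307]
 [ 0.     0.     0.     1.   ]] 0.9960026041666666
{'time_s': 0.1, 'joints': array([ 6.42099325e+01,  2.18370959e+01,  7.43811502e+01, -3.72119218e-03,
        8.38591389e+01, -1.23372175e+01]), 'qvel': array([-0.1290472 , -0.14696764, -0.13700498, -0.00079458, -0.04936181,
        0.01656082]), 'joint_efforts': array([ 5.08666795e-03, -4.49225450e+01, -2.31656438e+01, -8.47037222e-05,
        3.69730551e-03,  3.63543052e-05]), 'tcp_pos': array([0.12789944, 0.53473072, 0.30336943]), 'ee_rot': array([-1.79923612e+02, -1.29205841e-02,  1.66547542e+02]), 'ft_force': array([-1.09627882,  0.05590516, -0.05508284]), 'wrist_torque': array([0.00579326, 0.01095274, 0.01929791]), 'grasp_force': 0.0, 'finger_gap': 0.08502407343621342}
```

View pics/top0.png

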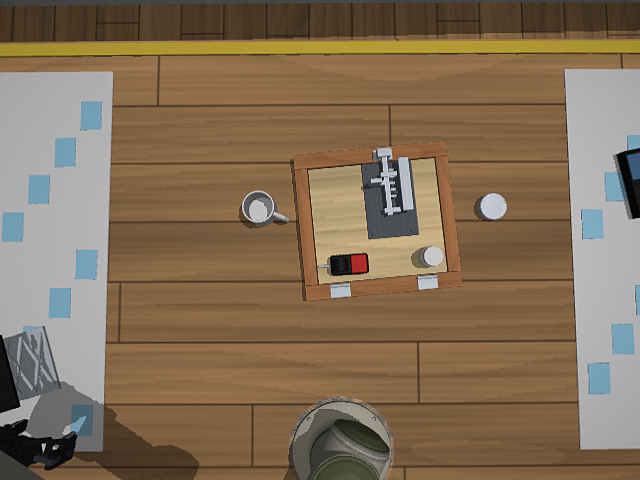

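View pics/scene0.png

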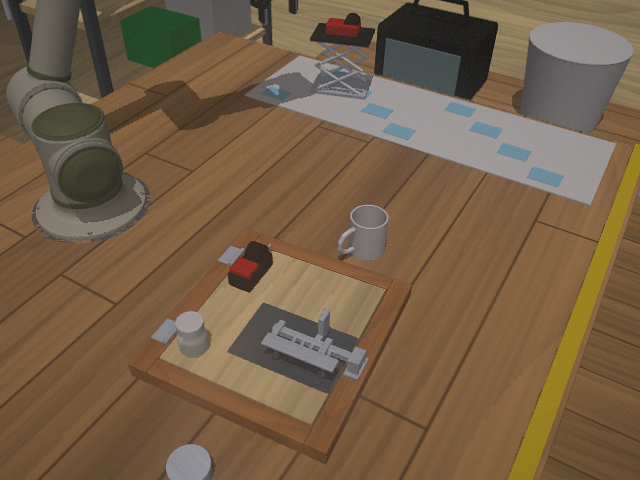

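The top view shows the dark bolt plate at about cols 361–418, rows 163–238. The catch bar is at cols 398–412, rows 157–212, and the thumb plate is near (375,183). The scene view shows the thumb plate standing near (323,322) and the catch bar from (265,345) to (338,368). The reel, jar, cup and tin are clear of the bolt.

```bash
cat > h.py <<'E'
import cv2,numpy as np
def rays(c,uv):
    K=np.array([[c["fx"],0,c["cx"]],[0,c["fy"],c["cy"]],[0,0,1.]])
    n=cv2.undistortPoints(np.float64(uv).reshape(-1,1,2),K,np.float64(c["dist"]).ravel()).reshape(-1,2)
    M=np.linalg.inv(c["camera_from_world"]); d=np.c_[n[:,0],-n[:,1],-np.ones(len(n))]
    return M[:3,3],d@M[:3,:3].T
def onplane(c,uv,z):
    o,d=rays(c,uv); return o+d*((z-o[2])/d[:,2])[:,None]
def cloud(c):
    v,u=np.mgrid[:480,:640]; o,d=rays(c,np.stack([u,v],-1).reshape(-1,2))
    return (o+d*c["range_z"].reshape(-1,1)).reshape(480,640,3)
E
python3 - <<'E'
from h import *
for n in ["top","scene"]:
    c=dict(np.load(f"pics/{n}0.npz")); P=cloud(c); im=c["image"].astype(int)
    X,Y,Z=P[...,0],P[...,1],P[...,2]
    reg=(X>.40)&(X<.72)&(Y>-.25)&(Y<.05)
    dark=reg&(im.max(2)<95)&(np.ptp(im,axis=2)<18)&(Z<.05)&(X>.44)
    def rect(m,z,name):
        m=m.astype(np.uint8); k,l,s,_=cv2.connectedComponentsWithStats(m)
        if k<2: print(name,"none");return
        i=1+s[1:,4].argmax(); v,u=np.nonzero(l==i); W=onplane(c,np.c_[u,v],z)
        r=cv2.minAreaRect(np.float32(W[:,:2]*1000)); print(n,name,len(u),np.round(r[0],1),np.round(r[1],1),round(r[2],2),"medz",np.median(Z[l==i]), "corners",np.round(cv2.boxPoints(r)).tolist(),"mean",np.round(W.mean(0),4))
    rect(cv2.morphologyEx(dark.astype(np.uint8),cv2.MORPH_CLOSE,np.ones((15,15)))>0,.036,"plate")
    rect(reg&(Z>.067)&(Z<.079)&(X>.5),.073,"catch")
    rect(reg&(Z>.085)&(X>.53),.092,"thumb")
    wood=(X>.25)&(X<.8)&(abs(Y+.07)<.25)&(Z>.02)&(Z<.05)
    rect(cv2.morphologyEx(wood.astype(np.uint8),cv2.MORPH_CLOSE,np.ones((9,9)))>0,.032,"hatch")
E
```

```text
top plate 3873 [ 590.9 -114.5] [204.3 115.6] 5.08 medz 0.0377441783856749 corners [[484.0, -66.0], [494.0, -181.0], [698.0, -163.0], [688.0, -48.0]] mean [ 0.5788 -0.1152  0.036 ]
top catch 575 [ 606.4 -146.5] [119.7  24.3] 5.08 medz 0.07352503994456527 corners [[546.0, -140.0], [548.0, -164.0], [667.0, -153.0], [665.0, -129.0]] mean [ 0.6063 -0.1466  0.073 ]
top thumb 59 [609.7 -78.2] [24.2  8.9] 89.64 medz 0.09250792791705731 corners [[605.0, -90.0], [614.0, -90.0], [614.0, -66.0], [605.0, -66.0]] mean [ 0.6096 -0.0784  0.092 ]
top hatch 21068 [529.2 -86.3] [339.8 359.8] 5.11 medz 0.03313006527438067 corners [[344.0, 78.0], [376.0, -281.0], [714.0, -250.0], [682.0, 108.0]] mean [ 0.53   -0.0844  0.032 ]
scene plate 6618 [ 589.2 -115.5] [202.1 116.5] 5.11 medz 0.03754783085565161 corners [[483.0, -67.0], [494.0, -183.0], [695.0, -165.0], [685.0, -49.0]] mean [ 0.5835 -0.1174  0.036 ]
scene catch 1120 [ 607.6 -148.2] [120.3  26.1] 5.21 medz 0.07294764857134944 corners [[547.0, -141.0], [549.0, -167.0], [669.0, -156.0], [666.0, -130.0]] mean [ 0.609  -0.1481  0.073 ]
scene thumb 111 [612.  -82.5] [12.3 31.9] 3.91 medz 0.09153847717956687 corners [[605.0, -67.0], [607.0, -99.0], [619.0, -98.0], [617.0, -66.0]] mean [ 0.6116 -0.0821  0.092 ]
scene hatch 32979 [526.3 -41.1] [342.6 463.9] 5.21 medz 0.032551565912061875 corners [[335.0, 174.0], [377.0, -288.0], [718.0, -257.0], [676.0, 205.0]] mean [ 0.5478 -0.1066  0.032 ]
```

```bash
cat >> h.py <<'E'
YAW=5.08; O=np.array([.5888,-.1152])
def pw(x,y):
    a=np.radians(YAW); return O+np.array([[np.cos(a),-np.sin(a)],[np.sin(a),np.cos(a)]])@[x,y]
E
python3 - <<'E'
from h import *
from rig import env,effector,kin,vision
best=None
for yw in [YAW,YAW-180]:
    q=kin.solve_ik([*pw(.054,.0005),.21],[180,0,yw]); print(yw,None if q is None else np.round(q,1))
    if q is not None and (best is None or abs(q[5])<best[0]): best=(abs(q[5]),yw)
yw=best[1]; print(yw)
effector.move_gripper(.0525)
env.movep([*pw(.054,.0005),.30],[180,0,yw])
env.move_straight([*pw(.054,.0005),.175],feed=.12)
s=env.state(); print(s["tcp_pos"],s["ee_rot"],s["time_s"],s["finger_gap"],s["ft_force"])
for n in ["scene","top"]:
    c=vision.read_camera(n); np.savez(f"pics/{n}1.npz",**c)
im=dict(np.load("pics/scene1.npz"))["image"][240:440,200:460,::-1]
cv2.imwrite("pics/s1.png",cv2.resize(im,None,fx=3,fy=3,interpolation=cv2.INTER_CUBIC))
E
```

```text
5.08 [-20.1  36.2  65.   -0.   78.9  64.8]
-174.92 [ -20.1   36.2   65.     0.    78.9 -115.2]
5.08
[ 0.64280588 -0.10998242  0.1758318 ] [ 1.79963423e+02 -7.69303821e-02  5.08411771e+00] 4.6167 0.052621789813850954 [-0.08086868  0.32476301 -0.08343481]
```

View pics/s1.png

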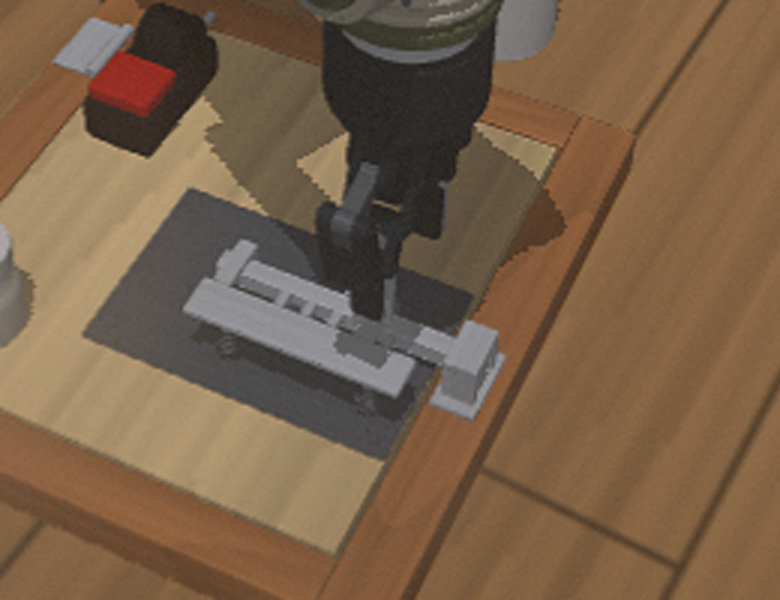

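The near fingertip (crop about (370,315)) hangs above the catch bar, with its shadow on the bar. The far finger is behind it and hides the thumb plate. I'll check the fingertip positions from the depth data.

```bash
python3 - <<'E'
from h import *
c=dict(np.load("pics/scene1.npz")); P=cloud(c); a=np.radians(YAW)
p=P.reshape(-1,3); xy=(p[:,:2]-O)@np.array([[np.cos(a),-np.sin(a)],[np.sin(a),np.cos(a)]])*1000
z=p[:,2]*1000-32
for lo in range(42,100,6):
    for nm,m0 in (("near",xy[:,1]<0),("far",xy[:,1]>0)):
        m=(z>lo)&(z<lo+6)&(xy[:,0]>15)&(xy[:,0]<95)&(abs(xy[:,1])<70)&m0
        if m.sum()>3: print(lo,nm,m.sum(),"x",np.percentile(xy[m,0],[3,97]).round(1),"y",np.percentile(xy[m,1],[3,97]).round(1))
E
```

```text
42 near 116 x [16.  72.4] y [-45.1 -24.8]
48 far 5 x [28.7 29.5] y [33.3 36.8]
72 near 4 x [45.  62.6] y [-34.  -32.2]
72 far 11 x [52.7 63. ] y [24.2 27.2]
78 near 20 x [43.3 65.2] y [-39.1 -27.6]
78 far 25 x [53.3 65.5] y [24.2 29.7]
84 near 43 x [45.2 65.1] y [-41.7 -30.2]
84 far 24 x [49.9 65.3] y [23.5 32.1]
90 near 39 x [48.2 65.2] y [-41.2 -29.6]
90 far 27 x [43.4 64.9] y [24.2 28.6]
96 near 29 x [48.8 65.1] y [-42.2 -30.2]
96 far 19 x [54.9 65.4] y [23.8 30. ]
```

```bash
python3 - <<'E'
from h import *
from rig import env,effector,kin,vision
def st(t):
    s=env.state(); print(t,s["tcp_pos"].round(4),s["ft_force"].round(1),s["wrist_torque"].round(2),s["time_s"])
    return s
p=pw(.054,.0005)
st(0)
env.move_straight([*p,.150],feed=.08)
print(env.move_straight([*p,.128],feed=.015,f_stop=11)); s=st("down")
for n in ["scene"]:
    c=vision.read_camera(n); np.savez(f"pics/{n}2.npz",**c)
P=cloud(c).reshape(-1,3); a=np.radians(YAW)
xy=(P[:,:2]-O)@np.array([[np.cos(a),-np.sin(a)],[np.sin(a),np.cos(a)]])*1000
for x0,x1 in((-43,10),(66,74)):
    m=(xy[:,0]>x0)&(xy[:,0]<x1)&(xy[:,1]>-43)&(xy[:,1]<-24)&(P[:,2]>.05); print("catch top",np.median(P[m,2]),m.sum())
st("hold")
E
```

```text
0 [ 0.6427 -0.11    0.1758] [-0.4  0.2 -0.2] [0.   0.04 0.09] 4.7167
True
down [ 0.6427 -0.11    0.133 ] [-1.2  0.9  6.1] [-0.07  0.3  -0.02] 6.275
catch top 0.34075644842311775 1703
catch top 0.23521659162247432 637
hold [ 0.6426 -0.11    0.1329] [-2.5  0.4  6.8] [-0.03  0.33 -0.07] 6.325
```

```bash
python3 - <<'E'
from h import *
from rig import env
c=dict(np.load("pics/scene2.npz"))
P=cloud(c).reshape(-1,3); a=np.radians(YAW)
xy=(P[:,:2]-O)@np.array([[np.cos(a),-np.sin(a)],[np.sin(a),np.cos(a)]])*1000
m=(xy[:,0]>-43)&(xy[:,0]<74)&(xy[:,1]>-45)&(xy[:,1]<-22)&(P[:,2]>.055)&(P[:,2]<.08); print("catch top",np.percentile(P[m,2],[10,50,90]),m.sum())
for i in range(3):
    env.pause(.1); s=env.state(); print(s["tcp_pos"].round(4),s["ft_force"].round(1),s["wrist_torque"].round(2))
cv2.imwrite("pics/s2.png",cv2.resize(c["image"][260:420,220:420,::-1],None,fx=3.5,fy=3.5))
E
```

```text
catch top [0.06178349 0.06414763 0.06636454] 966
[ 0.6427 -0.11    0.1329] [-1.8  0.8  7.8] [-0.03  0.32 -0.1 ]
[ 0.6426 -0.11    0.1329] [-2.9  2.   5.8] [-0.04  0.28 -0.05]
[ 0.6427 -0.11    0.1329] [-1.7  0.7  7.2] [-0.03  0.36 -0.08]
```

View pics/s2.png

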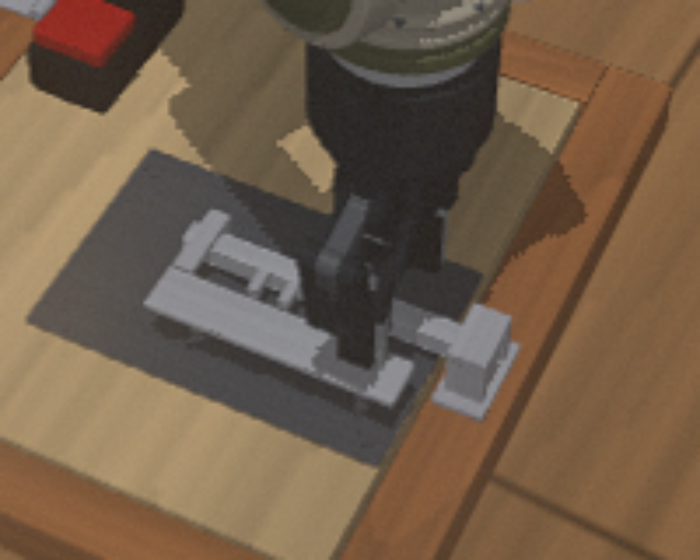

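The fingertip sits on the catch bar near (355,365), and depth puts the bar top at z 0.064, so the catch is fully down. Next I slide towards the plate's −x, with a slow final approach to the end stop.

```bash
python3 - <<'E'
from h import *
from rig import env,effector,kin,vision
Ri=np.array([[np.cos(np.radians(YAW)),-np.sin(np.radians(YAW))],[np.sin(np.radians(YAW)),np.cos(np.radians(YAW))]])
def st(t):
    s=env.state(); print(t,((s["tcp_pos"][:2]-O)@Ri).round(4),s["tcp_pos"][2].round(4),(s["ft_force"][:2]@Ri).round(1),s["ft_force"][2].round(1),s["time_s"])
Z=.1324
for x,f in ((.045,25),(.020,25),(.004,25),(-.012,14)):
    r=env.move_straight([*pw(x,.0005),Z],feed=.03 if x>0 else .012,f_stop=f); st((x,r))
    if r: break
env.pause(.1); st("end")
for n in ["scene","top"]:
    c=vision.read_camera(n); np.savez(f"pics/{n}3.npz",**c)
    if n=="scene": cv2.imwrite("pics/s3.png",cv2.resize(c["image"][260:420,220:420,::-1],None,fx=3.5,fy=3.5))
E
```

```text
(0.045, False) [0.0459 0.0002] 0.1333 [ 2.2 -0.4] 4.8 7.075
(0.02, False) [0.0215 0.0001] 0.1334 [4.8 0.7] 4.6 8.0583
(0.004, False) [0.0054 0.    ] 0.1334 [ 3.8 -0.7] 5.5 8.7417
(-0.012, True) [-0.0046 -0.    ] 0.1338 [0.9 0. ] 3.2 9.6833
end [-0.0046 -0.    ] 0.1337 [1.9 1.1] 2.9 9.7833
```

View pics/s3.png

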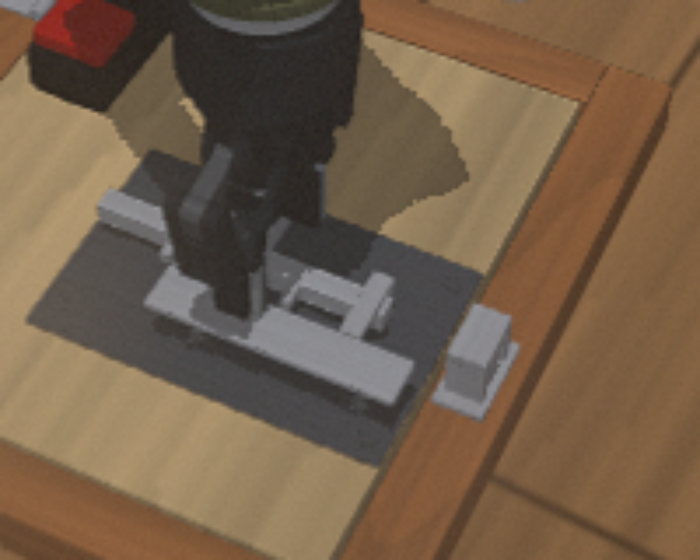

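The bolt tip is out of the keeper, and the push stopped on force at x −4.6 mm, about where the end stop should be. I'll press once more to confirm the stop, then ease off and lift.

```bash
python3 - <<'E'
from h import *
from rig import env,effector,kin,vision
a=np.radians(YAW);Ri=np.array([[np.cos(a),-np.sin(a)],[np.sin(a),np.cos(a)]])
def st(t):
    s=env.state(); x=(s["tcp_pos"][:2]-O)@Ri; print(t,x.round(4),s["tcp_pos"][2].round(4),(s["ft_force"][:2]@Ri).round(1),s["ft_force"][2].round(1),s["time_s"]); return x[0]
env.move_straight([*pw(-.0046,.0005),.1318],feed=.02,f_stop=20); st("press")
r=env.move_straight([*pw(-.012,.0005),.1318],feed=.012,f_stop=25); x=st(("push",r))
env.move_straight([*pw(x+.0006,.0005),.1322],feed=.01); st("ease")
env.move_straight([*pw(x+.0010,.0005),.150],feed=.06); st("up")
env.move_straight([*pw(x+.006,.0005),.155],feed=.06)
env.move_straight([*pw(x+.006,.0005),.27],feed=.12)
env.movep([.40,.12,.36],[180,0,YAW]); st("clear")
for n in ["scene","top"]:
    c=vision.read_camera(n); np.savez(f"pics/{n}4.npz",**c)
    if n=="scene": cv2.imwrite("pics/s4.png",cv2.resize(c["image"][180:480,100:420,::-1],None,fx=2,fy=2))
    P=cloud(c).reshape(-1,3); xy=(P[:,:2]-O)@Ri*1000; z=P[:,2]*1000-32
    m=(abs(xy[:,1]-34)<20)&(z>50)&(z<66)&(abs(xy[:,0])<60); print(n,"thumb x",np.percentile(xy[m,0],[5,50,95]),m.sum())
    m=(xy[:,0]>-43)&(xy[:,0]<74)&(xy[:,1]>-43)&(xy[:,1]<-23)&(z>22)&(z<55); print("catch z",np.median(z[m]))
E
```

```text
press [-0.0045  0.    ] 0.1328 [-2.  -0.6] 11.5 10.1333
('push', True) [-0.0051  0.    ] 0.1332 [1.8 1.8] 2.7 10.55
ease [-0.0049  0.0001] 0.1328 [-3.1 -0.3] 10.2 10.8333
up [-0.0043  0.0007] 0.1499 [-0.7  0.1] -0.5 11.2833
clear [-0.1665  0.2504] 0.3596 [-0.1  0.1] 0.1 13.8583
scene thumb x [-23.92918654 -18.48105547 -15.07541253] 119
catch z 41.10592201666199
top thumb x [-24.69186283 -20.50589808 -15.69525198] 59
catch z 41.574578904870066
```

View pics/s4.png

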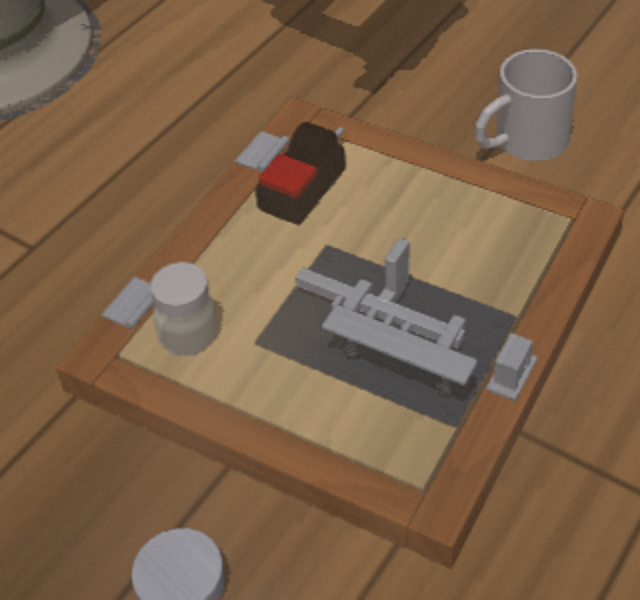

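The picture shows the bolt clear of its keeper (513,362), with the thumb plate at (397,268). Depth puts its face at x ≈ −15 mm, which is fully drawn. The catch bar is back up at 41 mm, and the reel, jar, cup and tin are undisturbed.

```bash
python3 -c "
from rig import env
print(env.job_done())"
```

```text
the job is handed in; nothing more can be done
None
```

The bolt is fully drawn and locked open by the sprung-up catch, the reel, jar, cup and tin stand untouched, and the job was handed in at about 14 s.

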